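Unlatch the draught guard and draw out its weight

ROBOT

A 6-joint arm with a two-finger parallel gripper is mounted at the origin on a cart in front of the work surface, level with it; the furniture and walls round the work are solid. World frame = base frame: x ahead of the robot, y to its left, z up, the work surface at z = 0. Lengths are in mm, angles in rad, forces in N, time in s.
With the tool pointing down it reaches from about 350 to 975 mm from the base axis. Payload 7.1 kg.
Tool frame: the origin (TCP) lies midway between the tips of the shut fingers; the grasp point (between the pads) lies 19 mm behind it (ctrl.grip_depth is the distance from the TCP to the grasp point, in mm); z points along the fingers, y is the line along which they close (so a half turn about z gives the same grasp; the last joint's range is limited). The gripper opens to 88 mm and grips with 3 to 60 N. Pads are 20 mm wide; open, the fingers measure 115 mm over their backs; the gripper's body (75 mm by 178 mm) begins 61 mm behind the grasp point.
Start: joints at [1.241, 0.423, 1.63, -0, 1.089, -0.019], TCP at [191.106, 595.049, 222.675] pointing down, gripper open.
Joint ranges: [-3, 3], [-0.9, 2.11], [0.09, 2.58], [-1.31, 4.45], [0.11, 2.69], [-2.54, 2.54]. Speed limits (rad/s): [2.39, 2.39, 3.01, 3.14, 3.14, 3.14].

INTERFACE

Orientations are given as a rotation vector (axis times angle).
In Python, from workcell import ctrl, cams gives the robot as it stands.
- The arm moves only by the tool move_arm, never from a script. Its argument "steps" is a list of rows, each a list of 3 entries, a list of its own where there are three numbers: the shift along the tool's x, y, z in units of 25 mm (1.0 is 25 mm), then the turn about the tool's z in units of 5 degrees (1.0 is 5 degrees), then the closure, from 0 (fully open) to 1 (shut). A call has 1 to 20 rows; each row shifts and turns the commanded pose from where the row before left it, along the tool's axes as they then stand; what a row does not reach is not made up. A row lasts 1/12 s, in which the tool goes at most 41.7 mm and 7.16 degrees, less where a joint would pass 70% of its speed; a pose out of reach is approached as far as the arm can. A call is refused whole if a number of a shift passes 1 or a number of a turn 1, either way. A call with a gripper value outside its range is refused whole. The fingers move at their own pace and stop on an object; the grip force is fixed at half the most. Time passes only in rows, so rows that do not move let the fingers close. It gives the time, the measured TCP pose, the force, the opening and the grip force at its end, in the units of the state.
- ctrl.get_obs(): the state, without advancing time (a new reading comes with each control period).
- cams.get_image(name): name is "scene" or "top" or "wrist"; returns a dict with "image" (384x512x3 uint8, red, green, blue), "camera_matrix" (3x3 intrinsics, pixels), "xyz" and "rotation" of the camera in the world; the wrist camera has in their place "mount" (4x4, takes a point from camera to tool coordinates, whose origin is the TCP and whose axes are the flange's). Camera axes: x right, y down, z forward; pixel columns grow to the right and rows downward; lengths in mm; the calibration is good to about 2 mm. A picture is of the moment at which its call begins: read the wrist's pose just before it. There is no depth.
- ctrl.close_job(): hands the job in; it is judged then, once.
Trained networks look in the newest picture that a camera, given by its name, has taken for a name from the list of things; names that differ only in an ending like _2 or _b are one class to them, and where a whole thing is asked for, a point or a joint stands for the part that bears it (a point fixed in the world has none). Each returns a list of dicts, best first, with "p" (0 to 1); they miss things now and then, are a little off and sometimes report something else, mostly with a low value. They report only what shows in the picture. A call takes as long as a camera call.
- cams.boxes_of(camera, thing): "rect" ([centre column, centre row, width, height] in pixels, round what is visible of it).
- cams.cut_out(camera, thing): "pixels" (384x512 bool, what is visible of it) and "rect" ([centre column, centre row, width, height] in pixels, round what is visible of it).
The state is a dict: "t": time; "qpos": joint angles; "qvel": joint speeds; "joint_torque": joint torques, N m; "ee_pos": TCP position; "orientation": TCP orientation; "ft_force": force on the tool from outside, world axes, zero at the start; "moment": the same for the moment, N m; "width": finger opening in mm; "grasp_force": force on a finger pad.
Only numpy, scipy, OpenCV 4.12 (cv2) and the standard library are available. Lean on these libraries where they do the work, as an engineer would, in place of code of your own. Each camera call takes 0.05 s, during which the arm holds its last target. There are 200 camera calls.

TASK

The gate of the draught guard is held by a gravity latch. Press its thumb lever to raise the latch bar clear of its catch, feeling your way and never forcing the bar, swing the gate wide open, to a right angle or more, and then draw the carrier by its knob fully out to its stop, with the large weight still standing in its seat. Leave the gate open and the other things where they are.

Things in the scene. Friction and masses are not known exactly. Their poses are not given: they have to be found in the camera images.
- guard: clear-walled draught guard box fixed on the worktop, 190 mm wide, 190 mm deep, roof top at 89 mm. Origin: centre of its underside. Its -x axis points out of its open front (the gate side), +y towards the gate's hinge, z up. The roof covers only x > -17 mm; the front part is open above.
- gate (a joint): angle of the framed clear gate (8 mm thick, 154 mm long, top at 88 mm) on its upright hinge, rad: 0 shut, grows as it swings outward (clockwise seen from above), stop at 1.75. It stays where it is left (hinge friction about 0.03 N m).
- gate_hinge (a point): point on the gate's upright hinge axis, 90 mm above the worktop; at guard x -85, y +85 mm. Its axes turn with the gate: -y runs along the gate to its free end, -x is the gate's outer face.
- latch_bar: gravity latch: a steel rocker on the gate's top near the free end. Origin: on its axle, which lies along the gate, 140 mm from the hinge axis, 98 mm above the worktop. Its bar (8 x 8 mm) lies inside, 40 mm behind the axle, and sticks out past the gate's free end into the keeper; own weight drops it (about 0.06 N m). Includes the thumb lever. Its range is 0.5 rad.
- thumb_lever: dark steel thumb lever of the latch, fixed to the bar's rocker, outside the gate; pressing it down raises the bar. Origin on the axle as for latch_bar.
- thumb_pad (a point): centre of the top of the thumb lever's pad (44 mm out from the gate, 40 mm along it), 44 mm outward of the axle and 86 mm above the worktop at rest; its axes are the rocker's. A lip 10 mm high stands along the pad's outer edge, 21 mm beyond the centre, so a fingertip on the pad can also draw the gate outward. The pad sinks 6 to 19 mm, by setting, before the bar meets the overhang.
- bar_nose (a point): end of the latch bar, in the middle of its 8 x 8 mm section, 185 mm from the hinge axis along the gate, 92 mm above the worktop at rest. The keeper's lip stands 3 mm in front of the bar and is 6 mm thick; the keeper's overhang ends 30 mm in front of the bar's middle, so the gate is free of the keeper from 0.22 rad on.
- keeper: fixed post beside the gate's free end, 124 mm high; origin: centre of its underside. It carries a dark steel catch, a lip in front of the bar and an overhang above it, set by hand at a height that differs and is not measured: the bar must rise 3 to 14 mm to clear the lip, and 2.5 mm higher it meets the overhang. Neither may be pressed by the bar with more than 12 N.
- carrier (a joint): how far the carrier tray is drawn out of the guard, m: 0 home, grows along guard -x, stop at 0.09; slides with about 1 to 2 N. The shut gate blocks it.
- carrier_knob (a point): centre of the top of the carrier's upright pull knob: dark, 18 mm diameter, its head the top 21 mm, top 77 mm above the worktop, at guard x -45, y 0 mm when home. Axes as guard.
- carrier_seat (a point): middle of the weight's seat on the carrier, on the tray's floor 12 mm above the worktop, 75 mm behind the knob.
- weight_500: the large bright calibration weight, 38 mm diameter, 66 mm high, 0.5 kg, standing loose in the seat on the carrier under the guard's roof. Origin: centre of its underside.
- weight_200: smaller bright calibration weight, 29 mm diameter, 52 mm high, standing beside the guard; not to be disturbed. Origin: centre of its underside.
- timer: white timer, 66 x 66 x 19 mm, lying behind the guard; not to be disturbed. Origin: centre of its underside.
- petri_dish: covered dish, 63 mm diameter, 16 mm high, lying on the worktop; not to be disturbed. Origin: centre of its underside.

How it is judged:
By the outcome, as a careful person would: the job done as asked, in the order asked, and still so for the second after the job is handed in, with the robot touching nothing.
It also fails if it takes over 72 s, if anything falls off the work surface, if the arm or the gripper's body presses on something with over 40 N, if the wrist force passes 120 N, or if a joint passes its speed limit or range.

## Working session

There is one attempt and no reset: what is moved stays moved. The work goes in short steps, Python scripts to look and compute and a tool call to move; the robot and the scene stay as the last step left them, time stands still between calls to the robot, and variables do not carry over. Pictures are saved under pics/ and viewed, at most 10 in all, crops included, and the job is handed in when it is done.

Besides the shell and the picture viewer there is one more tool, called after "Request:" in YAML: its name, and indented under it one key for each argument. move_arm: Moves the arm, as the interface text tells. Its arguments: {"type":"object","properties":{"steps":{"type":"array"}},"required":["steps"]}

```bash
mkdir -p pics
cat > h.py <<'E'
import numpy as np,cv2
from workcell import ctrl,cams
from scipy.spatial.transform import Rotation as R
def ray(im,u,v):
    K=im["camera_matrix"];d=np.linalg.inv(K)@[u,v,1];return np.array(im["rotation"])@d
def at(im,u,v,z):
    d=ray(im,u,v);o=np.array(im["xyz"]);return o+d*(z-o[2])/d[2]
def proj(im,P):
    p=np.array(im["rotation"]).T@(np.array(P)-im["xyz"]);p=im["camera_matrix"]@p;return p[:2]/p[2]
E
python3 - <<'E'
from h import *
o=ctrl.get_obs();print(o["t"],o["ee_pos"],o["orientation"],o["width"],o["ft_force"])
for c in("top","scene"):
    im=cams.get_image(c);cv2.imwrite(f"pics/{c}0.png",im["image"][:,:,::-1]);print(c,im["xyz"],np.round(im["rotation"],3).tolist(),im["camera_matrix"][0,0])
    for n in["guard","gate","latch_bar","thumb_lever","keeper","carrier","carrier_knob","weight_500","weight_200","timer","petri_dish"]:
        print(n,[(round(float(b["p"]),2),np.round(b["rect"],1).tolist(),np.round(at(im,b["rect"][0],b["rect"][1],85)[:2]).tolist()) for b in cams.boxes_of(c,n)[:2]])
E
```

```text
0.0 [190.92608283 594.57059698 221.93148463] [-4.86143785e-01 -3.10350762e+00  2.25968639e-03] 87.73486746096587 [ 0.18095913 -0.24831518 -0.37259815]
top [ 436.49401321   29.91327995 1328.35249357] [-2.185, 2.155, -0.126] 422.70590337770284Traceback (most recent call last):
  File "<stdin>", line 6, in <module>
  File "h.py", line 7, in at
    d=ray(im,u,v);o=np.array(im["xyz"]);return o+d*(z-o[2])/d[2]
                                                            ~^^^
IndexError: invalid index to scalar variable.
```

```bash
python3 -c "
import cv2,numpy as np
a=cv2.imread('pics/top0.png');cv2.imwrite('pics/t2.png',cv2.resize(a,(800,600)))
a=cv2.imread('pics/scene0.png');cv2.imwrite('pics/s2.png',cv2.resize(a,(800,600)))"
```

```text
[ WARN:0@0.082] global loadsave.cpp:275 findDecoder imread_('pics/scene0.png'): can't open/read file: check file path/integrity
Traceback (most recent call last):
cv2.error: OpenCV(4.12.0) /io/opencv/modules/imgproc/src/resize.cpp:4208: error: (-215:Assertion failed) !ssize.empty() in function 'resize'
```

View pics/t2.png

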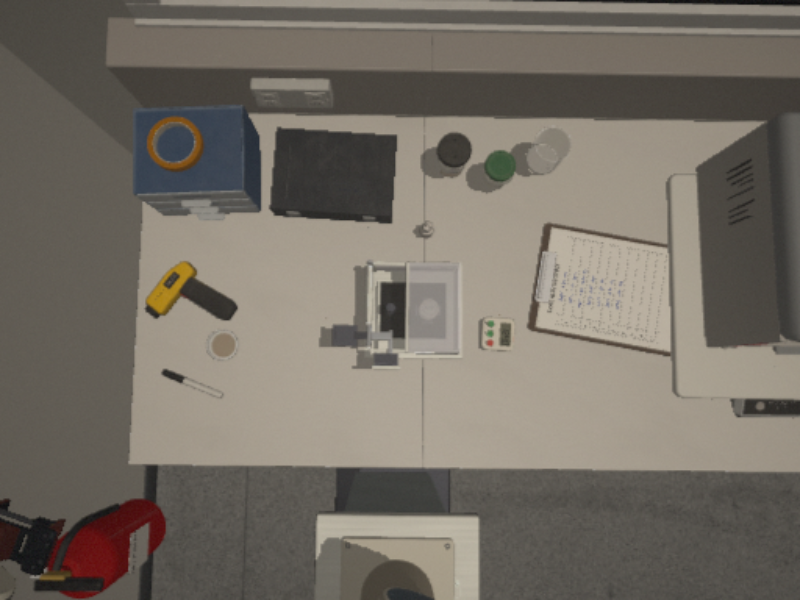

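The top view shows the guard near (415,310) of 800x600. The gate side faces image-left (world +y), the thumb pad is near (343,335), and the keeper is near (385,358). "rotation" is a rotation vector, so I'll fix the helper.

```bash
cat > h.py <<'E'
import numpy as np,cv2
from workcell import ctrl,cams
from scipy.spatial.transform import Rotation as R
def rot(im):
    r=np.array(im["rotation"],float);return r if r.shape==(3,3) else R.from_rotvec(r).as_matrix()
def at(im,u,v,z):
    d=rot(im)@np.linalg.inv(im["camera_matrix"])@[u,v,1];o=np.array(im["xyz"]);return o+d*(z-o[2])/d[2]
def proj(im,P):
    p=rot(im).T@(np.array(P)-im["xyz"]);p=im["camera_matrix"]@p;return p[:2]/p[2]
def wrist():
    o=ctrl.get_obs();im=cams.get_image("wrist");T=np.eye(4);T[:3,:3]=R.from_rotvec(o["orientation"]).as_matrix();T[:3,3]=o["ee_pos"]
    M=T@np.array(im["mount"]);im["xyz"]=M[:3,3];im["rotation"]=M[:3,:3];return o,im
E
python3 - <<'E'
from h import *
H=dict(guard=45,gate=60,latch_bar=94,thumb_lever=86,keeper=124,carrier=12,carrier_knob=77,weight_500=78,weight_200=52,timer=19,petri_dish=16)
for c in("top","scene"):
    im=cams.get_image(c);cv2.imwrite(f"pics/{c}0.png",im["image"][:,:,::-1]);print(c,im["xyz"],im["rotation"])
    cv2.imwrite(f'pics/{c}2.png',cv2.resize(im["image"][:,:,::-1],(800,600)))
    for n in H:
        print(n,[(round(float(b["p"]),2),np.round(b["rect"],1).tolist(),np.round(at(im,b["rect"][0],b["rect"][1],H[n])[:2]).tolist()) for b in cams.boxes_of(c,n)[:2]])
    if c=="top": a=im["image"][155:250,200:310,::-1];cv2.imwrite("pics/topcrop.png",cv2.resize(a,None,fx=6,fy=6,interpolation=2))
E
```

```text
top [ 436.49401321   29.91327995 1328.35249357] [-2.18463589  2.15517085 -0.1259741 ]
guard [(0.63, [253.0, 201.6, 85.6, 67.1], [539.0, 10.0])]
gate [(0.68, [231.9, 196.8, 32.0, 55.4], [551.0, 74.0])]
latch_bar [(0.75, [229.6, 212.9, 43.1, 16.1], [501.0, 78.0]), (0.58, [232.0, 195.1, 46.0, 57.6], [553.0, 72.0])]
thumb_lever [(0.61, [224.1, 215.6, 16.3, 12.6], [493.0, 95.0])]
keeper [(0.68, [245.5, 231.9, 18.8, 7.0], [446.0, 31.0])]
carrier [(0.74, [231.6, 217.7, 39.9, 20.4], [490.0, 75.0]), (0.55, [250.0, 199.6, 22.8, 33.8], [548.0, 19.0])]
carrier_knob [(0.72, [251.5, 198.6, 18.7, 38.1], [545.0, 15.0])]
weight_500 [(0.67, [271.7, 146.8, 6.4, 7.6], [702.0, -44.0])]
weight_200 [(0.67, [271.7, 146.8, 6.4, 7.6], [708.0, -46.0])]
timer [(0.75, [318.0, 213.3, 17.0, 17.4], [507.0, -193.0])]
petri_dish [(0.66, [142.5, 221.5, 19.6, 20.0], [475.0, 350.0])]
scene [1472.76439966 -145.09270647  857.23869094] [-1.83684033 -1.49340433  0.70469648]
guard [(0.95, [234.6, 193.6, 96.3, 94.4], [537.0, -5.0])]
gate [(0.56, [260.6, 190.2, 44.2, 62.8], [555.0, 61.0])]
latch_bar [(0.56, [261.1, 165.9, 48.6, 10.2], [497.0, 75.0])]
thumb_lever [(0.74, [231.7, 253.1, 7.0, 15.8], [780.0, -53.0]), (0.7, [270.5, 164.1, 22.8, 13.1], [484.0, 104.0])]
keeper [(0.58, [239.2, 155.3, 21.2, 20.7], [478.0, 20.0])]
carrier [(0.82, [247.0, 196.8, 18.8, 21.7], [519.0, 31.0]), (0.68, [354.5, 173.2, 27.0, 15.9], [481.0, 356.0])]
carrier_knob [(0.57, [243.4, 195.1, 18.5, 23.6], [584.0, 10.0]), (0.51, [268.9, 165.8, 26.7, 13.2], [479.0, 101.0])]
weight_500 [(0.54, [231.4, 252.7, 8.3, 17.9], [771.0, -52.0])]
weight_200 [(0.54, [231.4, 252.7, 8.3, 17.9], [748.0, -49.0])]
timer [(0.58, [163.9, 206.9, 23.7, 20.9], [522.0, -193.0])]
petri_dish [(0.86, [354.8, 174.2, 26.5, 16.5], [491.0, 352.0])]
```

View pics/topcrop.png

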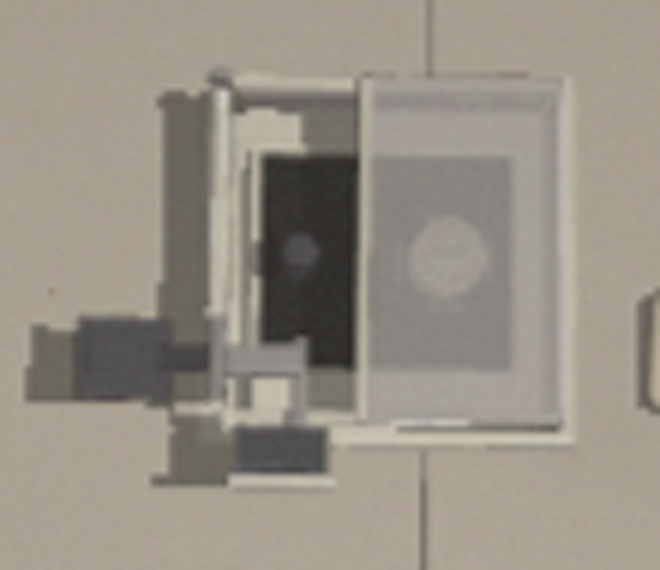

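View pics/scene2.png

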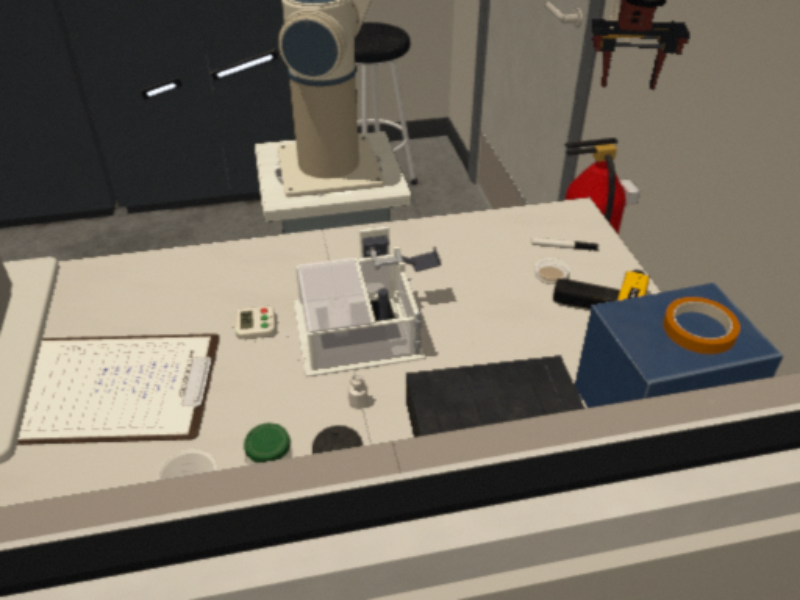

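The top crop shows the hinge post at crop (222,78), knob top (300,250), weight top (448,256), pad centre (124,358) and keeper catch (282,450). I'll fit the guard's pose to these.

Run:
```python
from h import *
from scipy.optimize import least_squares
im=cams.get_image("top")
obs=[((222,78),(-85,85,90)),((300,248),(-45,0,77)),((448,256),(30,0,78)),((124,358),(-129,-55,86)),((574,78),(95,95,4)),((574,442),(95,-95,4)),((365,78),(-17,95,89)),((365,422),(-17,-85,89))]
for (c,g) in obs: print(g,np.round(at(im,c[0]/6+200,c[1]/6+155,g[2]),1))
def W(p,g):
    c,s=np.cos(p[2]),np.sin(p[2]);return [p[0]+c*g[0]-s*g[1],p[1]+s*g[0]+c*g[1],g[2]]
f=lambda p:np.concatenate([proj(im,W(p,g))-(c[0]/6+199.9,c[1]/6+154.9) for c,g in obs])
r=least_squares(f,[540,0,-1.57],loss="soft_l1",x_scale=[1,1,.01]);print(r.x,np.round(r.fun.reshape(-1,2),1).tolist())
for n,g in dict(pad=(-129,-55,86),hinge=(-85,85,90),knob=(-45,0,77)).items(): print(n,np.round(W(r.x,g),1))
o=ctrl.get_obs();print(R.from_rotvec(o["orientation"]).as_matrix().round(3).tolist(), o["t"])
print(np.array(im["camera_matrix"]))
```

```text
(-85, 85, 90) [634.5  59.1  90. ]
(-45, 0, 77) [552.   19.3  77. ]
(30, 0, 78) [548.9 -54.   78. ]
(-129, -55, 86) [495.9 104.8  86. ]
(95, 95, 4) [ 651. -125.    4.]
(95, -95, 4) [ 459.3 -125.2    4. ]
(-17, 95, 89) [635.7 -11.6  89. ]
(-17, -85, 89) [466.2 -13.3  89. ]
[551.64960776 -27.17169345  -1.5588932 ] [[0.2, -0.3], [0.6, 0.4], [1.2, -0.9], [1.3, 0.4], [-1.1, 1.1], [-0.5, 0.6], [-0.7, -3.5], [-0.6, 0.0]]
pad [495.1 101.2  86. ]
hinge [635.6  58.8  90. ]
knob [551.1  17.8  77. ]
[[-0.952, 0.306, 0.0], [0.306, 0.952, 0.0], [-0.0, 0.0, -1.0]] 1.35
[[422.70590338   0.         249.7386724 ]
 [  0.         422.70590338 189.69312287]
 [  0.           0.           1.        ]]
```

Request:
move_arm:
  steps:
    - [[0, 0, 0], 1, 1]
    - [[0, 0, 0], 1, 1]
    - [[0, 0, 0], 1, 1]
    - [[0, 0, 0], 1, 1]
    - [[0, 0, 0], 1, 1]
    - [[0, 0, 0], 1, 1]
    - [[0, 0, 0], 1, 1]
    - [[0, 0, 0], 1, 1]
    - [[0, 0, 0], 1, 1]
    - [[0, 0, 0], 1, 1]
    - [[0, 0, 0], 1, 1]
    - [[0, 0, 0], 1, 1]
    - [[0, 0, 0], 1, 1]
    - [[0, 0, 0], 1, 1]
    - [[0, 0, 0], 0.3, 1]

```text
t: 2.6
ee_pos: [191.1, 595.0, 222.7]
orientation: [-2.213, -2.23, 0.0]
ft_force: [0.5, -0.2, 0.8]
width: 0.8
grasp_force: 0.0
```

Request:
move_arm:
  steps:
    - [[-0.9, 0.6, 0], 0, 1]
    - [[-0.9, 0.6, 0], 0, 1]
    - [[-0.9, 0.6, 0], 0, 1]
    - [[-0.9, 0.6, 0], 0, 1]
    - [[-0.9, 0.6, 0], 0, 1]
    - [[-0.9, 0.6, 0], 0, 1]
    - [[-0.9, 0.6, 0], 0, 1]
    - [[-0.9, 0.6, 0], 0, 1]
    - [[-0.9, 0.6, 0], 0, 1]
    - [[-0.9, 0.6, 0], 0, 1]
    - [[-0.9, 0.6, 0], 0, 1]
    - [[-0.9, 0.6, 0], 0, 1]
    - [[-0.9, 0.6, 0], 0, 1]
    - [[-0.9, 0.6, 0], 0, 1]
    - [[-0.9, 0.6, 0], 0, 1]
    - [[-0.9, 0.6, 0], 0, 1]
    - [[-0.9, 0.6, 0], 0, 1]
    - [[-0.9, 0.6, 0], 0, 1]
    - [[0, 0, 0], 0, 1]
    - [[0, 0, 0], 0, 1]

```text
t: 4.27
ee_pos: [466.5, 192.5, 222.7]
orientation: [-2.211, -2.232, -0.0]
ft_force: [-1.7, 0.1, -0.4]
width: 0.5
grasp_force: 0.0
```

Run:
```python
from h import *
o,im=wrist();cv2.imwrite("pics/w1.png",im["image"][:,:,::-1])
print(im["xyz"],o["ee_pos"])
for n,h in dict(thumb_lever=86,latch_bar=96,carrier_knob=77,keeper=124,weight_500=78).items():
    print(n,[(round(float(b["p"]),2),np.round(b["rect"],1).tolist(),np.round(at(im,b["rect"][0],b["rect"][1],h)[:2],1).tolist()) for b in cams.boxes_of("wrist",n)[:2]])
for P in([495.1,101.2,86],[635.6,58.8,90],[551.1,17.8,77]): print(proj(im,P))
```

```text
[465.80179409 263.63142308 383.72399736] [466.52359387 192.50200857 222.74026294]
thumb_lever [(0.81, [282.6, 245.6, 24.1, 10.1], [503.6, 122.0])]
latch_bar [(0.7, [271.8, 286.1, 52.9, 92.1], [491.8, 76.0])]
carrier_knob []
keeper []
weight_500 [(0.82, [412.7, 334.8, 38.0, 39.4], [676.3, -5.2])]
[274.61554258 262.01328117]
[392.42785445 296.9200417 ]
[316.26091869 318.3340956 ]
```

View pics/w1.png

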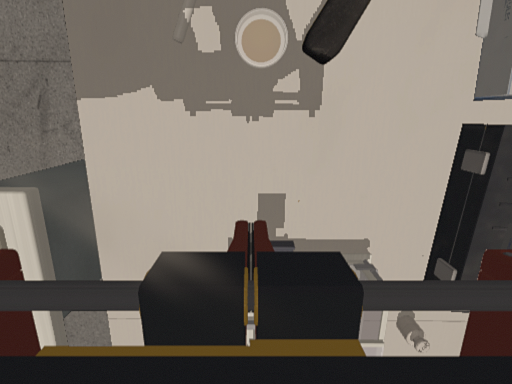

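The wrist view shows the pad's outer part at (283,246), behind the fingers. This agrees with a pad centre at about x 495.5, y 103. I'll go above it, then down to z≈90.

Request:
move_arm:
  steps:
    - [[-0.9, 0.29, 0], 0, 1]
    - [[-0.9, 0.29, 0], 0, 1]
    - [[-0.9, 0.29, 0], 0, 1]
    - [[-0.88, 0.29, 0], 0, 1]
    - [[0, 0, 0.8], 0, 1]
    - [[0, 0, 0.8], 0, 1]
    - [[0, 0, 0.8], 0, 1]
    - [[0, 0, 0.8], 0, 1]
    - [[0, 0, 0.8], 0, 1]
    - [[0, 0, 0.6], 0, 1]
    - [[0, 0, 0.4], 0, 1]
    - [[0, 0, 0.3], 0, 1]
    - [[0, 0, 0], 0, 1]
    - [[0, 0, 0], 0, 1]
    - [[0, 0, 0], 0, 1]

```text
t: 5.82
ee_pos: [496.6, 104.5, 90.9]
orientation: [2.207, 2.235, 0.002]
ft_force: [0.3, -0.3, 0.0]
width: 0.3
grasp_force: 0.0
```

Request:
move_arm:
  steps:
    - [[0, 0, 0.04], 0, 1]
    - [[0, 0, 0], 0, 1]
    - [[0, 0, 0], 0, 1]

```text
t: 6.07
ee_pos: [496.4, 104.2, 89.7]
orientation: [2.208, 2.234, 0.001]
ft_force: [-0.5, 0.0, 0.7]
width: 0.8
grasp_force: 0.0
```

Request:
move_arm:
  steps:
    - [[0, 0, 0.04], 0, 1]
    - [[0, 0, 0.04], 0, 1]
    - [[0, 0, 0], 0, 1]
    - [[0, 0, 0], 0, 1]

```text
t: 6.4
ee_pos: [496.2, 104.2, 87.2]
orientation: [2.208, 2.235, 0.0]
ft_force: [0.6, 0.2, 1.2]
width: 0.4
grasp_force: 0.5
```

Request:
move_arm:
  steps:
    - [[0, 0, 0.04], 0, 1]
    - [[0, 0, 0.04], 0, 1]
    - [[0, 0, 0], 0, 1]
    - [[0, 0, 0], 0, 1]

```text
t: 6.73
ee_pos: [496.2, 104.2, 85.2]
orientation: [2.208, 2.235, 0.0]
ft_force: [0.4, -0.0, 1.6]
width: 0.7
grasp_force: 0.6
```

Request:
move_arm:
  steps:
    - [[0, 0, 0.04], 0, 1]
    - [[0, 0, 0.04], 0, 1]
    - [[0, 0, 0], 0, 1]
    - [[0, 0, 0], 0, 1]

```text
t: 7.07
ee_pos: [496.0, 104.2, 83.1]
orientation: [-2.208, -2.235, 0.0]
ft_force: [1.0, -0.2, 2.0]
width: 0.6
grasp_force: 0.6
```

Request:
move_arm:
  steps:
    - [[0, 0, 0.04], 0, 1]
    - [[0, 0, 0], 0, 1]
    - [[0, 0, 0], 0, 1]

```text
t: 7.32
ee_pos: [496.0, 104.2, 82.1]
orientation: [-2.208, -2.235, 0.0]
ft_force: [0.6, -0.2, 2.0]
width: 0.5
grasp_force: 0.6
```

Request:
move_arm:
  steps:
    - [[0, 0, 0.04], 0, 1]
    - [[0, 0, 0], 0, 1]
    - [[0, 0, 0], 0, 1]

```text
t: 7.57
ee_pos: [496.0, 104.2, 81.1]
orientation: [-2.208, -2.235, 0.0]
ft_force: [1.0, 0.6, 1.2]
width: 0.2
grasp_force: 0.6
```

Request:
move_arm:
  steps:
    - [[0, 0, 0.025], 0, 1]
    - [[0, 0, 0], 0, 1]
    - [[0, 0, 0], 0, 1]

```text
t: 7.82
ee_pos: [496.0, 104.2, 80.5]
orientation: [-2.208, -2.235, 0.0]
ft_force: [1.5, 0.2, 1.0]
width: 0.7
grasp_force: 0.6
```

Request:
move_arm:
  steps:
    - [[0, 0, 0.025], 0, 1]
    - [[0, 0, 0], 0, 1]
    - [[0, 0, 0], 0, 1]

```text
t: 8.07
ee_pos: [496.1, 104.2, 79.9]
orientation: [2.208, 2.235, 0.0]
ft_force: [0.9, -0.2, 1.6]
width: 0.3
grasp_force: 0.7
```

Request:
move_arm:
  steps:
    - [[0, 0, 0.025], 0, 1]
    - [[0, 0, 0], 0, 1]
    - [[0, 0, 0], 0, 1]

```text
t: 8.32
ee_pos: [496.2, 104.2, 79.3]
orientation: [2.208, 2.235, 0.0]
ft_force: [0.7, -0.8, 1.8]
width: 0.7
grasp_force: 0.9
```

Request:
move_arm:
  steps:
    - [[0, 0, 0.025], 0, 1]
    - [[0, 0, 0], 0, 1]
    - [[0, 0, 0], 0, 1]

```text
t: 8.57
ee_pos: [496.2, 104.2, 78.7]
orientation: [2.208, 2.235, 0.0]
ft_force: [1.1, -0.5, 2.0]
width: 0.3
grasp_force: 1.0
```

Request:
move_arm:
  steps:
    - [[0, 0, 0.025], 0, 1]
    - [[0, 0, 0], 0, 1]
    - [[0, 0, 0], 0, 1]

```text
t: 8.82
ee_pos: [496.2, 104.2, 78.1]
orientation: [2.208, 2.235, 0.0]
ft_force: [1.4, 0.0, 1.7]
width: 0.6
grasp_force: 1.0
```

Request:
move_arm:
  steps:
    - [[0, 0, 0.025], 0, 1]
    - [[0, 0, 0], 0, 1]
    - [[0, 0, 0], 0, 1]

```text
t: 9.07
ee_pos: [496.3, 104.1, 77.7]
orientation: [2.208, 2.235, 0.0]
ft_force: [0.3, -2.0, 4.7]
width: 0.4
grasp_force: 2.8
```

Vertical force rose to 4.7 N, so the bar has met the overhang. I'll back off about 1.2 mm and draw outward gently.

Request:
move_arm:
  steps:
    - [[0, 0, -0.03], 0, 1]
    - [[0, 0, -0.025], 0, 1]
    - [[0, 0, 0], 0, 1]
    - [[0, 0, 0], 0, 1]

```text
t: 9.4
ee_pos: [496.0, 104.2, 78.8]
orientation: [-2.208, -2.235, 0.0]
ft_force: [2.3, -1.1, 2.6]
width: 0.6
grasp_force: 1.1
```

Request:
move_arm:
  steps:
    - [[0.06, 0.02, 0], 0.12, 1]
    - [[0.06, 0.02, 0], 0.12, 1]
    - [[0.06, 0.02, 0], 0.12, 1]
    - [[0.06, 0.02, 0], 0.12, 1]
    - [[0, 0, 0], 0, 1]
    - [[0, 0, 0], 0, 1]

```text
t: 9.9
ee_pos: [498.0, 110.4, 78.7]
orientation: [-2.254, -2.188, 0.0]
ft_force: [2.0, -0.1, 1.9]
width: 0.6
grasp_force: 0.9
```

Request:
move_arm:
  steps:
    - [[0.04, 0.01, 0], 0.08, 1]
    - [[0.04, 0.01, 0], 0.08, 1]
    - [[0, 0, 0], 0, 1]
    - [[0, 0, 0], 0, 1]

```text
t: 10.23
ee_pos: [498.7, 112.2, 78.8]
orientation: [2.269, 2.172, 0.0]
ft_force: [0.7, -0.9, 1.9]
width: 0.4
grasp_force: 1.0
```

Request:
move_arm:
  steps:
    - [[0.04, 0.01, 0], 0.08, 1]
    - [[0.04, 0.01, 0], 0.08, 1]
    - [[0, 0, 0], 0, 1]
    - [[0, 0, 0], 0, 1]

```text
t: 10.57
ee_pos: [499.3, 114.2, 78.8]
orientation: [2.285, 2.156, 0.0]
ft_force: [1.6, 0.1, 2.1]
width: 0.4
grasp_force: 1.0
```

Run:
```python
from h import *
im=cams.get_image("top");a=im["image"][155:250,200:310,::-1];cv2.imwrite("pics/top2.png",cv2.resize(a,None,fx=6,fy=6,interpolation=2))
```

```text
(no output)
```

View pics/top2.png

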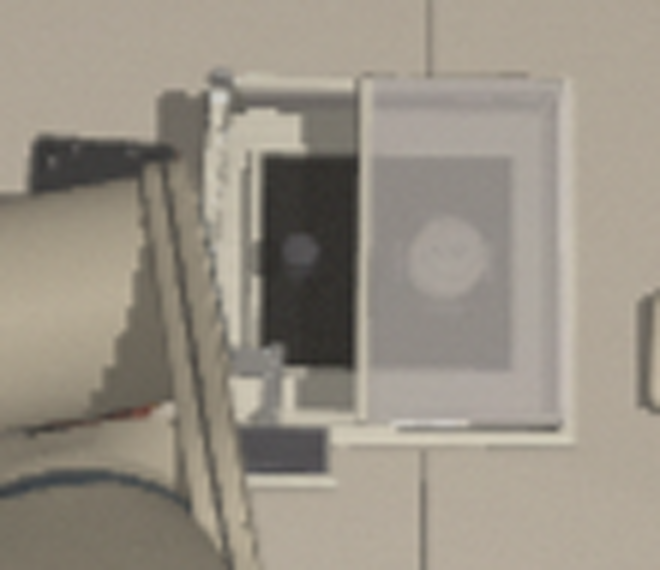

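The bar end moved from crop column 302 to 283, about 9 mm, so the gate is following and the bar is over the lip. I'll continue the arc.

Request:
move_arm:
  steps:
    - [[0.08, 0.026, 0], 0.165, 1]
    - [[0.08, 0.026, 0], 0.165, 1]
    - [[0.08, 0.026, 0], 0.165, 1]
    - [[0.08, 0.026, 0], 0.165, 1]
    - [[0, 0, 0], 0, 1]

```text
t: 11.03
ee_pos: [502.6, 122.3, 78.8]
orientation: [-2.347, -2.089, -0.0]
ft_force: [1.7, -0.5, 1.4]
width: 0.5
grasp_force: 1.0
```

Request:
move_arm:
  steps:
    - [[0.08, 0.026, 0], 0.165, 1]
    - [[0.08, 0.026, 0], 0.165, 1]
    - [[0.08, 0.026, 0], 0.165, 1]
    - [[0.08, 0.026, 0], 0.165, 1]
    - [[0, 0, 0], 0, 1]

```text
t: 11.45
ee_pos: [506.3, 129.9, 78.8]
orientation: [-2.406, -2.02, -0.0]
ft_force: [1.5, -0.1, 1.8]
width: 1.0
grasp_force: 0.9
```

Request:
move_arm:
  steps:
    - [[0.08, 0.026, 0], 0.165, 1]
    - [[0.08, 0.026, 0], 0.165, 1]
    - [[0.08, 0.026, 0], 0.165, 1]
    - [[0.08, 0.026, 0], 0.165, 1]
    - [[0.08, 0.026, 0], 0.165, 1]
    - [[0.08, 0.026, 0], 0.165, 1]
    - [[0, 0, 0], 0, 1]

```text
t: 12.03
ee_pos: [512.7, 140.8, 78.8]
orientation: [-2.491, -1.914, -0.0]
ft_force: [1.3, -0.4, 1.8]
width: 0.5
grasp_force: 0.9
```

Run:
```python
from h import *
im=cams.get_image("top");s=1.5625
for u,v in((392,222),(390,212),(272,213),(275,205)):
  print([np.round(at(im,u/s,v/s,z)[:2]).tolist() for z in(0,50,80,120)])
im=cams.get_image("scene")
for u,v in((407,372),(555,357)): print([np.round(at(im,u/s,v/s,z)[:2]).tolist() for z in(0,50,80,120)])
```

```text
[[733.0, 18.0], [722.0, 19.0], [716.0, 19.0], [707.0, 19.0]]
[[754.0, 23.0], [742.0, 23.0], [735.0, 23.0], [726.0, 23.0]]
[[748.0, 264.0], [737.0, 255.0], [730.0, 250.0], [720.0, 243.0]]
[[765.0, 258.0], [753.0, 250.0], [745.0, 245.0], [736.0, 238.0]]
[[667.0, 37.0], [714.0, 26.0], [743.0, 20.0], [780.0, 11.0]]
[[684.0, 281.0], [730.0, 256.0], [758.0, 242.0], [795.0, 222.0]]
```

Request:
move_arm:
  steps:
    - [[0.242, 0.084, 0], 0.5, 1]
    - [[0.242, 0.084, 0], 0.5, 1]
    - [[0.242, 0.084, 0], 0.5, 1]
    - [[0.242, 0.084, 0], 0.5, 1]
    - [[0.242, 0.084, 0], 0.5, 1]
    - [[0.242, 0.084, 0], 0.5, 1]
    - [[0.242, 0.084, 0], 0.5, 1]
    - [[0.242, 0.084, 0], 0.5, 1]
    - [[0.242, 0.084, 0], 0.5, 1]
    - [[0.242, 0.084, 0], 0.5, 1]
    - [[0.242, 0.084, 0], 0.5, 1]
    - [[0.242, 0.084, 0], 0.5, 1]
    - [[0.242, 0.084, 0], 0.5, 1]
    - [[0.242, 0.084, 0], 0.5, 1]
    - [[0, 0, 0], 0, 1]

```text
t: 13.38
ee_pos: [581.1, 197.2, 78.8]
orientation: [-2.952, -1.076, -0.001]
ft_force: [1.5, 0.1, 2.3]
width: 0.5
grasp_force: 0.9
```

Request:
move_arm:
  steps:
    - [[0.242, 0.084, 0], 0.5, 1]
    - [[0.242, 0.084, 0], 0.5, 1]
    - [[0.242, 0.084, 0], 0.5, 1]
    - [[0.242, 0.084, 0], 0.5, 1]
    - [[0.242, 0.084, 0], 0.5, 1]
    - [[0.242, 0.084, 0], 0.5, 1]
    - [[0.242, 0.084, 0], 0.5, 1]
    - [[0.242, 0.084, 0], 0.5, 1]
    - [[0.242, 0.084, 0], 0.5, 1]
    - [[0.242, 0.084, 0], 0.5, 1]
    - [[0.242, 0.084, 0], 0.5, 1]
    - [[0.242, 0.084, 0], 0.5, 1]
    - [[0.242, 0.084, 0], 0.5, 1]
    - [[0.242, 0.084, 0], 0.5, 1]
    - [[0.242, 0.084, 0], 0.5, 1]
    - [[0.242, 0.084, 0], 0.5, 1]
    - [[0.242, 0.084, 0], 0.5, 1]
    - [[0.242, 0.084, 0], 0.5, 1]
    - [[0, 0, 0], 0, 1]
    - [[0, 0, 0], 0, 1]

```text
t: 15.05
ee_pos: [692.3, 196.3, 78.5]
orientation: [-3.139, 0.13, 0.001]
ft_force: [0.3, 0.7, 2.3]
width: 0.9
grasp_force: 0.9
```

Run:
```python
from h import *
im=cams.get_image("top");a=im["image"][115:250,180:320,::-1];cv2.imwrite("pics/top3.png",cv2.resize(a,None,fx=4,fy=4,interpolation=2))
im=cams.get_image("scene");a=im["image"][130:260,170:330,::-1];cv2.imwrite("pics/sc3.png",cv2.resize(a,None,fx=4,fy=4,interpolation=2))
```

```text
(no output)
```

View pics/sc3.png

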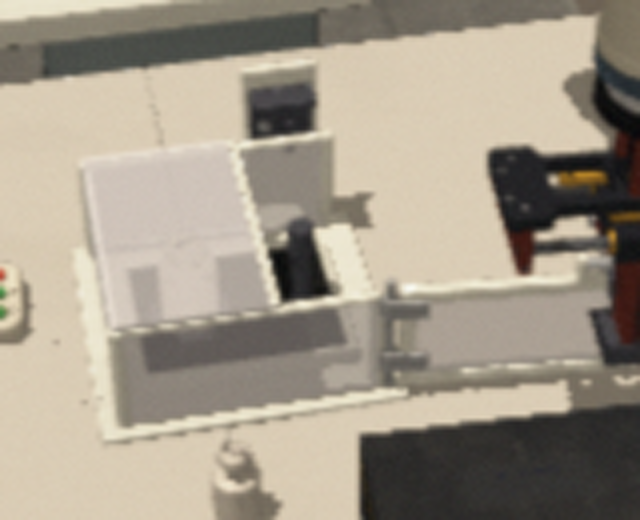

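The gate stands about 95° open, and the weight and knob look untouched. I'll lift off, turn back and move above the knob.

Request:
move_arm:
  steps:
    - [[0, 0, -0.1], 0, 1]
    - [[0, 0, -0.1], 0, 1]
    - [[0, 0, -0.2], 0, 1]
    - [[0, 0, -0.3], 0, 1]
    - [[0, 0, -0.6], 0, 1]
    - [[0, 0, -0.9], 0, 1]
    - [[0, 0, -0.9], 0, 1]
    - [[0, 0, -0.9], 0, 1]
    - [[0, 0, -0.9], 0, 1]
    - [[0, 0, 0], 0, 1]

```text
t: 15.98
ee_pos: [695.5, 197.1, 208.3]
orientation: [-3.136, 0.133, -0.014]
ft_force: [0.9, 0.3, 2.3]
width: 0.7
grasp_force: 0.0
```

Request:
move_arm:
  steps:
    - [[0, 0, 0], -1, 0.43]
    - [[0, 0, 0], -1, 0.43]
    - [[0, 0, 0], -1, 0.43]
    - [[0, 0, 0], -1, 0.43]
    - [[0, 0, 0], -1, 0.43]
    - [[0, 0, 0], -1, 0.43]
    - [[0, 0, 0], -1, 0.43]
    - [[0, 0, 0], -1, 0.43]
    - [[0, 0, 0], -1, 0.43]
    - [[0, 0, 0], -1, 0.43]
    - [[0, 0, 0], -1, 0.43]
    - [[0, 0, 0], -1, 0.43]
    - [[0, 0, 0], -1, 0.43]
    - [[0, 0, 0], -1, 0.43]
    - [[0, 0, 0], -1, 0.43]
    - [[0, 0, 0], -1, 0.43]
    - [[0, 0, 0], -1, 0.43]
    - [[0, 0, 0], -1, 0.43]
    - [[0, 0, 0], -0.9, 0.43]
    - [[0, 0, 0], 0, 0.43]

```text
t: 17.65
ee_pos: [692.3, 196.2, 201.3]
orientation: [-2.225, -2.218, 0.001]
ft_force: [0.5, -0.4, -0.3]
width: 50.3
grasp_force: 0.0
```

Request:
move_arm:
  steps:
    - [[-0.71, -0.56, 0], 0, 0.43]
    - [[-0.71, -0.56, 0], 0, 0.43]
    - [[-0.71, -0.56, 0], 0, 0.43]
    - [[-0.71, -0.56, 0], 0, 0.43]
    - [[-0.71, -0.56, 0], 0, 0.43]
    - [[-0.71, -0.56, 0], 0, 0.43]
    - [[-0.71, -0.56, 0], 0, 0.43]
    - [[-0.71, -0.56, 0], 0, 0.43]
    - [[-0.71, -0.56, 0], 0, 0.43]
    - [[-0.71, -0.56, 0], 0, 0.43]
    - [[0, 0, 0], 0, 0.43]
    - [[0, 0, 0], 0, 0.43]

```text
t: 18.65
ee_pos: [551.2, 19.1, 201.7]
orientation: [2.232, 2.21, 0.001]
ft_force: [0.3, 0.1, -0.7]
width: 50.3
grasp_force: 0.0
```

Run:
```python
from h import *
o,im=wrist();print(o["ee_pos"],o["orientation"],o["width"])
a=im["image"][:,:,::-1].copy()
p=proj(im,[551.5,18.5,77]);print(p);cv2.circle(a,(int(p[0]),int(p[1])),4,(0,0,255),1)
print([(b["p"],b["rect"]) for b in cams.boxes_of("wrist","carrier_knob")[:2]])
cv2.imwrite("pics/w4.png",a)
```

```text
[551.19007109  19.12898663 201.6861024 ] [2.23219529e+00 2.21037292e+00 5.25798180e-04] 50.308664470209294
[250.88848768 188.34463257]
[(0.56, [249.9, 184.6, 99.7, 64.1])]
```

View pics/w4.png

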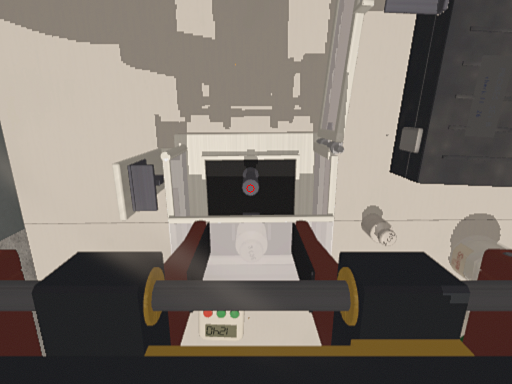

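The marker at (251,188) sits on the knob's top. I'll descend, grip and draw in small pulls.

Request:
move_arm:
  steps:
    - [[0, 0, 0.8], 0, 0.43]
    - [[0, 0, 0.8], 0, 0.43]
    - [[0, 0, 0.8], 0, 0.43]
    - [[0, 0, 0.8], 0, 0.43]
    - [[0, 0, 0.7], 0, 0.43]
    - [[0, 0, 0.6], 0, 0.43]
    - [[0, 0, 0.5], 0, 0.43]
    - [[0, 0, 0.4], 0, 0.43]
    - [[0, 0, 0.3], 0, 0.43]
    - [[0, 0, 0.25], 0, 0.43]
    - [[0, 0, 0], 0, 0.43]
    - [[0, 0, 0], 0, 0.43]

```text
t: 19.75
ee_pos: [551.7, 19.8, 52.6]
orientation: [2.228, 2.214, 0.0]
ft_force: [0.5, -0.2, 0.8]
width: 50.5
grasp_force: 0.0
```

Request:
move_arm:
  steps:
    - [[0, 0, 0], 0, 0.6]
    - [[0, 0, 0], 0, 0.7]
    - [[0, 0, 0], 0, 0.76]
    - [[0, 0, 0], 0, 0.8]
    - [[0, 0, 0], 0, 0.84]
    - [[0, 0, 0], 0, 1]
    - [[0, 0, 0], 0, 1]
    - [[0, 0, 0], 0, 1]

```text
t: 20.42
ee_pos: [551.0, 19.7, 52.8]
orientation: [-2.228, -2.214, 0.001]
ft_force: [-3.0, -0.1, 5.8]
width: 17.5
grasp_force: 30.0
```

Request:
move_arm:
  steps:
    - [[0.02, 0, 0], 0, 1]
    - [[0.04, 0, 0], 0, 1]
    - [[0.06, 0, 0], 0, 1]
    - [[0.08, 0, 0], 0, 1]
    - [[0.1, 0, 0], 0, 1]
    - [[0.1, 0, 0], 0, 1]
    - [[0.1, 0, 0], 0, 1]
    - [[0.1, 0, 0], 0, 1]
    - [[0.1, 0, 0], 0, 1]
    - [[0.1, 0, 0], 0, 1]
    - [[0.1, 0, 0], 0, 1]
    - [[0.1, 0, 0], 0, 1]
    - [[0.1, 0, 0], 0, 1]
    - [[0.1, 0, 0], 0, 1]
    - [[0.1, 0, 0], 0, 1]
    - [[0.1, 0, 0], 0, 1]
    - [[0.08, 0, 0], 0, 1]
    - [[0.05, 0, 0], 0, 1]
    - [[0.02, 0, 0], 0, 1]
    - [[0, 0, 0], 0, 1]

```text
t: 22.08
ee_pos: [550.9, 58.5, 52.8]
orientation: [-2.227, -2.214, 0.002]
ft_force: [-4.5, -0.2, 6.9]
width: 17.2
grasp_force: 30.0
```

Request:
move_arm:
  steps:
    - [[0.02, -0.01, 0], 0, 1]
    - [[0.05, 0, 0], 0, 1]
    - [[0.08, 0, 0], 0, 1]
    - [[0.1, 0, 0], 0, 1]
    - [[0.1, 0, 0], 0, 1]
    - [[0.1, 0, 0], 0, 1]
    - [[0.1, 0, 0], 0, 1]
    - [[0.1, 0, 0], 0, 1]
    - [[0.1, 0, 0], 0, 1]
    - [[0.1, 0, 0], 0, 1]
    - [[0.1, 0, 0], 0, 1]
    - [[0.1, 0, 0], 0, 1]
    - [[0.1, 0, 0], 0, 1]
    - [[0.1, 0, 0], 0, 1]
    - [[0.1, 0, 0], 0, 1]
    - [[0.1, 0, 0], 0, 1]
    - [[0.1, 0, 0], 0, 1]
    - [[0.1, 0, 0], 0, 1]
    - [[0.06, 0, 0], 0, 1]
    - [[0.03, 0, 0], 0, 1]

```text
t: 23.75
ee_pos: [550.8, 102.0, 52.7]
orientation: [-2.227, -2.214, 0.002]
ft_force: [-4.9, -1.2, 7.3]
width: 17.1
grasp_force: 30.0
```

Request:
move_arm:
  steps:
    - [[0.03, 0, 0], 0, 1]
    - [[0.03, 0, 0], 0, 1]
    - [[0.03, 0, 0], 0, 1]
    - [[0.03, 0, 0], 0, 1]
    - [[0, 0, 0], 0, 1]

```text
t: 24.17
ee_pos: [550.8, 105.0, 52.8]
orientation: [-2.227, -2.214, 0.002]
ft_force: [-3.8, 0.0, 6.1]
width: 17.2
grasp_force: 30.0
```

Request:
move_arm:
  steps:
    - [[0.03, 0, 0], 0, 1]
    - [[0.03, 0, 0], 0, 1]
    - [[0.03, 0, 0], 0, 1]
    - [[0.03, 0, 0], 0, 1]
    - [[0.03, 0, 0], 0, 1]
    - [[0, 0, 0], 0, 1]

```text
t: 24.67
ee_pos: [550.8, 108.7, 52.8]
orientation: [-2.227, -2.214, 0.002]
ft_force: [-4.9, 0.2, 6.8]
width: 17.3
grasp_force: 30.0
```

Request:
move_arm:
  steps:
    - [[0.03, 0, 0], 0, 1]
    - [[0, 0, 0], 0, 1]
    - [[0, 0, 0], 0, 1]

```text
t: 24.92
ee_pos: [550.8, 109.4, 52.8]
orientation: [-2.227, -2.214, 0.003]
ft_force: [-4.3, 0.5, 7.3]
width: 17.1
grasp_force: 30.0
```

Request:
move_arm:
  steps:
    - [[0.03, 0, 0], 0, 1]
    - [[0, 0, 0], 0, 1]
    - [[0, 0, 0], 0, 1]

```text
t: 25.17
ee_pos: [550.8, 109.8, 52.7]
orientation: [-2.228, -2.214, 0.003]
ft_force: [-5.1, -2.6, 7.1]
width: 17.1
grasp_force: 30.0
```

Request:
move_arm:
  steps:
    - [[0.03, 0, 0], 0, 1]
    - [[0, 0, 0], 0, 1]
    - [[0, 0, 0], 0, 1]

```text
t: 25.42
ee_pos: [550.8, 109.9, 52.7]
orientation: [-2.228, -2.215, 0.004]
ft_force: [-3.9, -7.1, 7.3]
width: 17.3
grasp_force: 30.0
```

The stop is reached: the pull rose to 7 N with no further motion. I'll ease the pull, release and lift away.

Request:
move_arm:
  steps:
    - [[-0.025, 0, 0], 0, 1]
    - [[0, 0, 0], 0, 0.75]
    - [[0, 0, 0], 0, 0.7]
    - [[0, 0, 0], 0, 0.6]
    - [[0, 0, 0], 0, 0.5]
    - [[0, 0, 0], 0, 0.43]
    - [[0, 0, 0], 0, 0.43]
    - [[0, 0, 0], 0, 0.43]
    - [[0, 0, -0.1], 0, 0.43]
    - [[0, 0, -0.3], 0, 0.43]
    - [[0, 0, -0.6], 0, 0.43]
    - [[0, 0, -0.9], 0, 0.43]
    - [[0, 0, -0.9], 0, 0.43]
    - [[0, 0, -0.9], 0, 0.43]
    - [[0, 0, -0.9], 0, 0.43]
    - [[0, 0, -0.9], 0, 0.43]
    - [[0, 0, -0.9], 0, 0.43]
    - [[0, 0, -0.9], 0, 0.43]
    - [[0, 0, 0], 0, 0.43]
    - [[0, 0, 0], 0, 0.43]

```text
t: 27.08
ee_pos: [552.6, 110.5, 236.8]
orientation: [2.227, 2.213, 0.004]
ft_force: [-0.5, -0.2, 0.2]
width: 49.9
grasp_force: 0.0
```

Run:
```python
from h import *
o,im=wrist();print(o["t"],o["ee_pos"],o["ft_force"])
a=im["image"][:,:,::-1].copy()
p=proj(im,[550.5,108.8,77]);cv2.circle(a,(int(p[0]),int(p[1])),3,(0,0,255),1)
cv2.imwrite("pics/w5.png",a)
b=cams.get_image("scene")["image"][110:270,160:340,::-1]
cv2.imwrite("pics/fin.png",np.hstack([cv2.resize(b,(432,384)),a[:,80:448]]))
```

```text
27.0833 [552.58447483 110.49006073 236.82373051] [-0.51314528 -0.21412084  0.18820576]
```

View pics/fin.png

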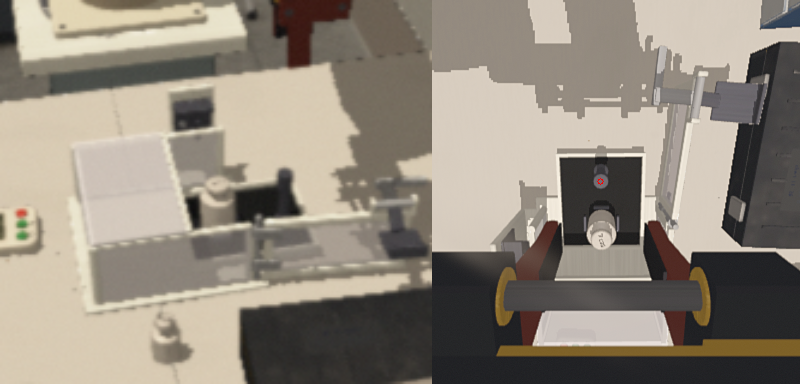

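The left view shows the carrier out with the weight standing and the gate open. In the right view the knob, at (600,181), sits on the marker for the 90 mm stop. I'll check the gate angle once, then hand in.

Run:
```python
from h import *
o,im=wrist()
P=np.array([at(im,u-432+80,v,88)[:2] for u,v in((698,75),(676,222))]);d=P[0]-P[1]
a=90+np.degrees(np.arctan2(d[0],d[1]));print(P.round(),np.hypot(*d).round(),a)
if a>92: print(ctrl.close_job())
```

```text
[[648. 221.]
 [635.  64.]] 158.0 94.56221468548165
the job is handed in; nothing more can be done
None
```

The job is handed in: the latch was raised by feel, the gate stands open at about 95°, and the carrier is drawn out to its stop with the large weight still standing in its seat.

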